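Build up the sieve nest on the hand jig and jig it

ROBOT

A 6-joint arm with a two-finger parallel gripper is mounted at the origin on a cart in front of the work surface, level with it; the furniture and walls round the work are solid. World frame = base frame: x ahead of the robot, y to its left, z up, the work surface at z = 0. Lengths are in mm, angles in rad, forces in N, time in s.
With the tool pointing down it reaches from about 275 to 750 mm from the base axis. Payload 10.2 kg.
Tool frame: the origin (TCP) lies where the fingers leave the gripper's body, on its centre line; the fingertips stand 73 mm ahead of it and the grasp point (between the pads) lies 54 mm ahead of it; z points along the fingers, y is the line along which they close (so a half turn about z gives the same grasp; the last joint's range is limited). The gripper opens to 85 mm and grips with 20 to 120 N. Pads are 22 mm wide; open, the fingers measure 114 mm over their backs; the gripper's body (76 mm by 85 mm) begins 54 mm behind the grasp point. The pads swing forward as they close: fully open they stand 13 mm farther back than shut.
Start: joints at [0.893, 0.313, 1.498, -0, 1.331, -0.223], TCP at [230.637, 471.634, 303.894] pointing down, gripper open.
Joint ranges: [-2.94, 2.94], [-0.97, 2.17], [0.19, 2.56], [-1.23, 4.37], [0.02, 3.11], [-2.88, 2.88]. Speed limits (rad/s): [2.39, 2.39, 3.01, 3.14, 3.14, 3.14].

INTERFACE

Orientations are given as a unit quaternion [w, x, y, z].
In Python, from rig import ctrl gives the robot as it stands.
- The arm moves only by the shell command python3 -m creep 'ROWS' [OPENING] [FORCE]. ROWS is JSON, a list that holds one entry, the list of rows, each a list of 6 numbers: the shift along the world's x, y, z in units of 25 mm (1.0 is 25 mm), then the turn, a rotation vector about the world's x, y, z in units of 5 degrees (1.0 is 5 degrees). In form: [[[x, y, z, ax, ay, az], ...]]. A call has 1 to 20 rows; each row is the pose to reach, as a shift and turn from the pose commanded when the call began; what a row does not reach only later rows make up. A row lasts 1/12 s, in which the tool goes at most 41.7 mm and 7.16 degrees, less where a joint would pass 70% of its speed; a pose out of reach is approached as far as the arm can. A call with a gripper value outside its range is refused whole. OPENING is the finger opening in mm, from 0 to 85.4, set as the call begins (- or left out, the last holds). The fingers move at their own pace and stop on an object; FORCE is the grip in N (left out, the last holds). Time passes only in rows, so rows that repeat a pose let the fingers close. It gives the time, the measured TCP pose, the force, the opening and the grip force at its end, in the units of the state.
- ctrl.sense(): the state, without advancing time (a new reading comes with each control period).
- ctrl.capture(name): name is "scene" or "top" or "wrist"; returns a dict with "image" (480x640x3 uint8, red, green, blue), "fx", "fy", "cx", "cy" (pixels), "R" (3x3) and "t" (3): a world point X has camera coordinates R X + t. Camera axes: x right, y down, z forward; pixel columns grow to the right and rows downward; lengths in mm; the calibration is good to about 2 mm. A picture is of the moment at which its call begins. There is no depth.
- ctrl.finish_job(): hands the job in; it is judged then, once.
The state is a dict: "time_s": time; "joints": joint angles; "dq": joint speeds; "tau": joint torques, N m; "eef_pos": TCP position; "ee_rot": TCP orientation; "force": force on the tool from outside, world axes, zero at the start; "wrist_torque": the same for the moment, N m; "grip_width": opening from 0.0 (shut) to 1.0 (fully open); "grip_force": force on a finger pad.
Only numpy, scipy, OpenCV 4.12 (cv2) and the standard library are available. Lean on these libraries where they do the work, as an engineer would, in place of code of your own. Each camera call takes 0.05 s, during which the arm holds its last target. There are 200 camera calls.

TASK

Get the hand jig ready and work it for a wet sieving: first shut the drain lever fully, then nest every sieve pot that is on the bench into the jig's receiver pot, deepest (finest) first and shallowest (coarsest) last, each fully home, level and rim on rim. Then give the treadle two full strokes, each right down to its stop and let all the way back up, and finally set the drain lever to half open (45 degrees). Leave the other things on the bench where they stand.

Things in the scene. Friction and masses are not known exactly. Their poses are not given: they have to be found in the camera images.
- sieve_100_mid (a point): steel tapered sieve pot, 100 mm tall (deepest of the set, finest holes), open top, upright on the bench left of the jig; may be absent. Top 20 mm: straight rim band, 65 mm outer diameter (grip across it from above); below it the wall tapers from 57 to 35 mm at the underside. Fully home, its band rests on the rim below, so rims are 20 mm apart. Point: its centre, 50 mm below the rim; z: its axis, up
- sieve_80_mid (a point): steel tapered sieve pot, 80 mm tall (second deepest, fine holes), open top, upright on the bench left of the jig; may be absent. Top 20 mm: straight rim band, 65 mm outer diameter (grip across it from above); below it the wall tapers from 57 to 40 mm at the underside. Fully home, its band rests on the rim below, so rims are 20 mm apart. Point: its centre, 40 mm below the rim; z: its axis, up
- sieve_60_mid (a point): steel tapered sieve pot, 60 mm tall (third deepest, medium holes), open top, upright on the bench left of the jig; may be absent. Top 20 mm: straight rim band, 65 mm outer diameter (grip across it from above); below it the wall tapers from 57 to 46 mm at the underside. Fully home, its band rests on the rim below, so rims are 20 mm apart. Point: its centre, 30 mm below the rim; z: its axis, up
- sieve_40_mid (a point): steel tapered sieve pot, 40 mm tall (shallowest, coarse holes), open top, upright on the bench left of the jig; may be absent. Top 20 mm: straight rim band, 65 mm outer diameter (grip across it from above); below it the wall tapers from 57 to 51 mm at the underside. Fully home, its band rests on the rim below, so rims are 20 mm apart. Point: its centre, 20 mm below the rim; z: its axis, up
- pot_mouth (a point): mouth centre, at rim height (155 mm above the worktop), of the aluminium receiver pot in the jig's carriage: tapered like the sieves, 100 mm tall, rim 65 mm across, empty. A deeper pot on a shallower one strikes bottom and stands proud. x: to the jig's rear, z: up. Below: grey sump box 205x170 mm, 45 mm tall; guide posts 66 mm left and right of the receiver reach 134 mm
- treadle_pad (a point): centre of the top of the rubber pad (58 by 78 mm) of the treadle at the jig's front, 170 mm from the receiver's axis; about 93 mm above the worktop at rest and 29 mm lower when fully down. Press it from above; nothing need be gripped
- treadle (a joint): angle of the treadle about its level fulcrum pin, rad: 0 at rest (up), 0.26 at its stop (fully down). Pressing it raises the carriage (0.06 m per rad) with the receiver and all that is in it; it takes about 6 to 10 N on the pad and springs back up when let go
- lever_grip (a point): middle of the black grip of the drain cock's lever on the jig's right-hand side: grip 62 mm long (along the lever, radially), 14 mm wide, 16 mm tall, its middle 76 mm above the worktop and 86 mm from the lever's upright turning axis. Its x axis points along the lever towards the turning axis
- lever_hinge (a point): point on the upright turning axis of the drain lever, at the height of the grip
- drain_lever (a joint): angle of the drain lever about its upright axis, rad: 0 = shut (stop; the lever points to the jig's front, square to the outlet pipe), 0.785 = half open, 1.571 = fully open (stop; the lever points away from the jig, along the pipe). It grows anticlockwise seen from above, turns with about 2 N at the grip and stays where it is left
- beaker_mid (a point): glass beaker, 72 mm across and 92 mm tall, bystander; this point is its centre
- sample_bottle_mid (a point): white sample bottle with screw cap, 60 mm across and 140 mm tall, bystander; this point is its centre
Not all that is in view belongs to the job. What is shaped like the part that bears sieve_40_mid but green is not meant.

How it is judged (in metres and radians):
On the way, in this order (a step that is already met when the one before it is completed fails the run):
1. the drain lever is fully shut (value of joint drain_lever below 0.08 rad), for 0.2 s.
2. all sieve pots present are nested in the receiver, deepest lowest, fully home and level (horizontal distance between each of sieve_100_mid, sieve_80_mid, sieve_60_mid, sieve_40_mid and pot_mouth below 0.005 m and angle between each of sieve_100_mid, sieve_80_mid, sieve_60_mid, sieve_40_mid's own z axis and vertical below 0.06 rad and z of sieve_100_mid in the frame of pot_mouth between -0.033 and -0.027 m and (z of sieve_80_mid in the frame of pot_mouth between -0.023 and -0.017 m or z of sieve_80_mid in the frame of pot_mouth between -0.003 and 0.003 m) and z of sieve_80_mid in the frame of sieve_100_mid above 0.026 m and (z of sieve_60_mid in the frame of pot_mouth between -0.013 and -0.007 m or z of sieve_60_mid in the frame of pot_mouth between 0.007 and 0.013 m or z of sieve_60_mid in the frame of pot_mouth between 0.027 and 0.033 m) and z of sieve_60_mid in the frame of sieve_100_mid above 0.036 m and z of sieve_60_mid in the frame of sieve_80_mid above 0.026 m and (z of sieve_40_mid in the frame of pot_mouth between -0.003 and 0.003 m or z of sieve_40_mid in the frame of pot_mouth between 0.017 and 0.023 m or z of sieve_40_mid in the frame of pot_mouth between 0.037 and 0.043 m or z of sieve_40_mid in the frame of pot_mouth between 0.057 and 0.063 m) and z of sieve_40_mid in the frame of sieve_100_mid above 0.046 m and z of sieve_40_mid in the frame of sieve_80_mid above 0.036 m and z of sieve_40_mid in the frame of sieve_60_mid above 0.026 m and value of joint treadle below 0.04 rad), for 0.3 s.
3. the treadle is pressed to its stop with the nest still home (value of joint treadle above 0.235 rad and horizontal distance between each of sieve_100_mid, sieve_80_mid, sieve_60_mid, sieve_40_mid and pot_mouth below 0.005 m and angle between each of sieve_100_mid, sieve_80_mid, sieve_60_mid, sieve_40_mid's own z axis and vertical below 0.06 rad and z of sieve_100_mid in the frame of pot_mouth between -0.033 and -0.027 m and (z of sieve_80_mid in the frame of pot_mouth between -0.023 and -0.017 m or z of sieve_80_mid in the frame of pot_mouth between -0.003 and 0.003 m) and z of sieve_80_mid in the frame of sieve_100_mid above 0.026 m and (z of sieve_60_mid in the frame of pot_mouth between -0.013 and -0.007 m or z of sieve_60_mid in the frame of pot_mouth between 0.007 and 0.013 m or z of sieve_60_mid in the frame of pot_mouth between 0.027 and 0.033 m) and z of sieve_60_mid in the frame of sieve_100_mid above 0.036 m and z of sieve_60_mid in the frame of sieve_80_mid above 0.026 m and (z of sieve_40_mid in the frame of pot_mouth between -0.003 and 0.003 m or z of sieve_40_mid in the frame of pot_mouth between 0.017 and 0.023 m or z of sieve_40_mid in the frame of pot_mouth between 0.037 and 0.043 m or z of sieve_40_mid in the frame of pot_mouth between 0.057 and 0.063 m) and z of sieve_40_mid in the frame of sieve_100_mid above 0.046 m and z of sieve_40_mid in the frame of sieve_80_mid above 0.036 m and z of sieve_40_mid in the frame of sieve_60_mid above 0.026 m), for 0.2 s.
4. the treadle is let back up (value of joint treadle below 0.04 rad), for 0.2 s.
5. the treadle is pressed to its stop a second time (all of step 3), for 0.2 s.
6. the treadle is let back up again (value of joint treadle below 0.04 rad), for 0.2 s.
7. the drain lever is at half open (value of joint drain_lever between 0.665 and 0.905 rad), for 0.2 s.
At the end, for the whole second after the job is handed in: every sieve pot present is nested in the receiver, deeper ones lower, each rim 20 (+-3) mm above the one below, centred within 5 mm, level within 0.06 rad; treadle up (under 0.04 rad); drain lever at 0.785 +-0.12 rad; beaker and sample bottle within 30 mm of where they stood (all of step 2 and all of step 7 and distance of each of beaker_mid, sample_bottle_mid from where it was at the start of the episode below 0.03 m); the robot touches nothing.
It fails at once if a bystander (beaker or sample bottle) is moved more than 40 mm (distance of any of beaker_mid, sample_bottle_mid from where it was at the start of the episode above 0.04 m).
Of sieve_100, sieve_80, sieve_60, sieve_40 only 3 to 4 are there at a start; the rules pass over those that are not, and their reading is None.
At some moment in a run one of sieve_100, sieve_80, sieve_60, sieve_40 may be knocked a few centimetres aside while the robot is not near it.
It also fails if it takes over 210 s, if anything falls off the work surface, if the arm or the gripper's body presses on something with over 40 N, if the wrist force passes 120 N, or if a joint passes its speed limit or range.

## Working session

There is one attempt and no reset: what is moved stays moved. The work goes in short steps, Python scripts to look and compute and a shell command to move; the robot and the scene stay as the last step left them, time stands still between calls to the robot, and variables do not carry over. Pictures are saved under pics/ and viewed, at most 17 in all, crops included, and the job is handed in when it is done.

```bash
mkdir -p pics; ls
cat > h.py <<'E'
import numpy as np, cv2
from rig import ctrl
def snap(cam,name):
    c=ctrl.capture(cam); np.savez('pics/'+name+'.npz',**{k:np.array(v) for k,v in c.items()})
    cv2.imwrite('pics/'+name+'.png',cv2.cvtColor(np.array(c['image']),cv2.COLOR_RGB2BGR)); return c
def load(name): return np.load('pics/'+name+'.npz')
def back(c,u,v,z):
    R,t=np.array(c['R']),np.array(c['t']); d=R.T@np.array([(u-c['cx'])/c['fx'],(v-c['cy'])/c['fy'],1.]); o=-R.T@t
    return o+d*(z-o[2])/d[2]
def proj(c,X):
    p=np.array(c['R'])@np.array(X,float)+np.array(c['t']); return np.array([c['fx']*p[0]/p[2]+c['cx'],c['fy']*p[1]/p[2]+c['cy']])
E
python3 - <<'E'
from h import *
for n in('scene','top','wrist'):
    c=snap(n,n+'0'); print(n,c['fx'],-np.array(c['R']).T@c['t'],np.round(c['R'],2).tolist())
print(ctrl.sense())
E
```

```text
pics
scene 520.9773880116759 [-244.15633734 -788.44658197  772.4910186 ] [[0.69, -0.72, -0.02], [-0.36, -0.32, -0.87], [0.63, 0.61, -0.48]]
top 515.9309057594205 [ 440.91715545   31.38838954 1272.63350082] [[-0.02, -1.0, -0.01], [-0.99, 0.02, -0.14], [0.14, 0.0, -0.99]]
wrist 368.5301120850758 [172.14662603 499.66866798 374.01102417] [[0.44, 0.9, -0.0], [0.87, -0.42, 0.26], [0.23, -0.11, -0.97]]
{'time_s': 0.15, 'joints': array([ 8.92595243e-01,  3.13288773e-01,  1.49822808e+00, -1.79682235e-06,
        1.33098949e+00, -2.23395531e-01]), 'dq': array([ 0.00146006, -0.00116275, -0.00376403,  0.00093096, -0.00035576,
        0.00061253]), 'tau': array([ 1.27162715e-03, -4.12365603e+01, -2.59797817e+01, -9.53395306e-05,
        3.17363476e-03, -1.91321732e-05]), 'eef_pos': array([230.56094308, 471.53536118, 303.4962254 ]), 'ee_rot': array([-1.98253798e-04,  2.25447696e-01,  9.74255165e-01, -4.11584245e-04]), 'force': array([-0.13822585, -0.00232513, -0.92502683]), 'wrist_torque': array([ 0.0095215 , -0.07530953, -0.01771564]), 'grip_force': 0.0, 'grip_width': 0.9994430605032538}
```

View pics/top0.png

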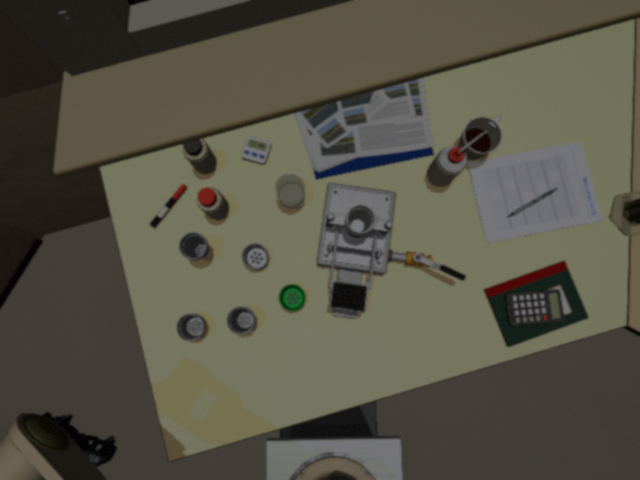

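View pics/scene0.png

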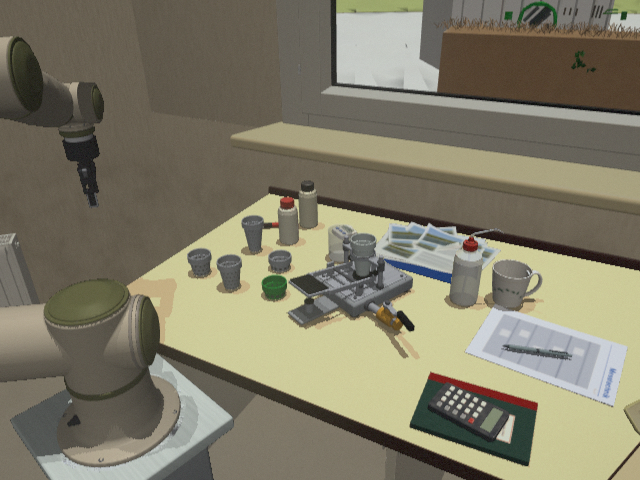

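The top picture shows tapered grey pots at (195,248), (255,257), (242,320) and (192,327), with a green decoy at (292,297). The receiver is at (359,220), the treadle pad at (348,297), the lever grip at about (452,271) and the beaker at (290,192). The bottles are at (212,203), (200,155) and (447,166).

Run:
```python
import cv2
a=cv2.imread('pics/top0.png'); b=cv2.convertScaleAbs(a[170:350,170:480],alpha=1.8); cv2.imwrite('pics/c1.png',cv2.resize(b,None,fx=2.58,fy=2.58,interpolation=cv2.INTER_CUBIC))
a=cv2.imread('pics/scene0.png'); b=a[200:350,180:430]; cv2.imwrite('pics/c2.png',cv2.resize(b,None,fx=3.2,fy=3.2,interpolation=cv2.INTER_CUBIC))
```

```text
(no output)
```

View pics/c1.png

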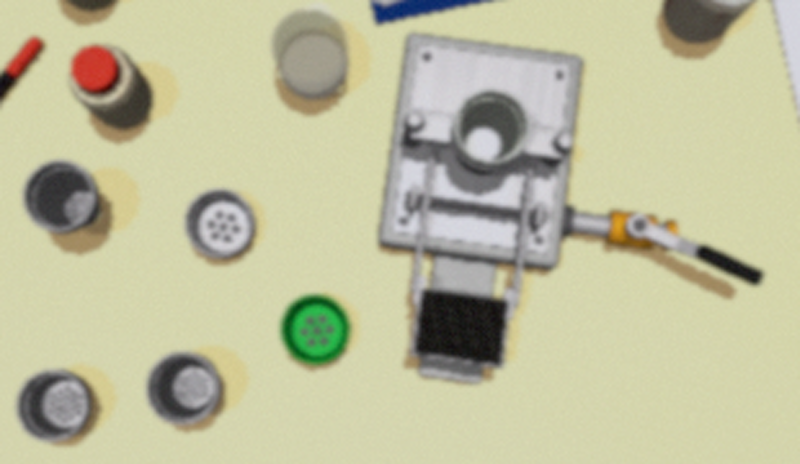

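View pics/c2.png

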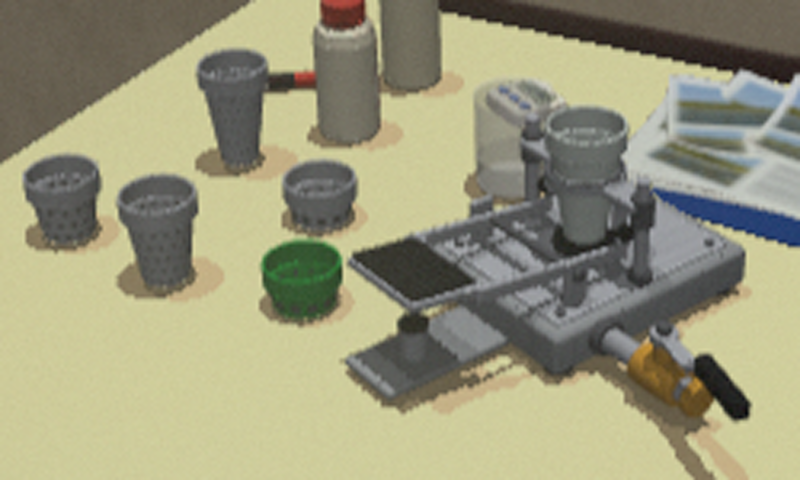

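Run:
```python
from h import *
c=load('top0')
P=lambda x,y,z: back(c,170+x/2.58,170+y/2.58,z)
for n,x,y,z in [('s100',62,196,100),('s80',186,388,80),('s60',57,404,60),('s40',221,224,40),('pot',490,131,155),('pad',462,327,93),('hinge',640,226,76),('hinge90',640,226,90),('grip',730,264,76),('gripend',762,277,78),('beakerTop',309,45,92),('bottle',95,68,140),('green',316,330,40)]:
    p=P(x,y,z); print(n,p.round(1),'r',np.hypot(*p[:2]).round())
a=P(410,38,45);b=P(380,245,45);d=P(580,57,45);print(a,b,d,np.linalg.norm(a-d),np.linalg.norm(a-b)); print('yaw',np.degrees(np.arctan2(*(a-b)[1::-1])),)
```

```text
s100 [605.3 311.  100. ] r 681.0
s80 [434.2 203.   80. ] r 479.0
s60 [421.9 322.1  60. ] r 531.0
s40 [584.6 176.5  40. ] r 611.0
pot [646.7 -66.8 155. ] r 650.0
pad [483.1 -42.2  93. ] r 485.0
hinge [ 571.5 -206.4   76. ] r 608.0
hinge90 [ 570.  -203.6   90. ] r 605.0
grip [ 535.7 -285.6   76. ] r 607.0
gripend [ 523.4 -313.    78. ] r 610.0
beakerTop [741.   89.9  92. ] r 746.0
bottle [711.8 274.4 140. ] r 763.0
green [484.7  89.   40. ] r 493.0
[757.86826133  -3.46829619  45.        ] [561.70370348  28.62800943  45.        ] [ 736.33946212 -163.49546118   45.        ] 161.46882897145605 198.77300267234185
yaw -9.292355842849053
```

The four pots are told apart by height: 100 at crop (62,196), 80 at (187,388), 60 at (57,404) and 40 at (221,224). The green one at (316,330) is the decoy. The lever is about 74° open. I'll go above the lever first.

```bash
python3 -m creep '[[[12.2,-30.3,-3,0,0,-17.7],[12.2,-30.3,-3,0,0,-17.7],[12.2,-30.3,-3,0,0,-17.7],[12.2,-30.3,-3,0,0,-17.7],[12.2,-30.3,-3,0,0,-17.7],[12.2,-30.3,-3,0,0,-17.7],[12.2,-30.3,-3,0,0,-17.7],[12.2,-30.3,-3,0,0,-17.7],[12.2,-30.3,-3,0,0,-17.7],[12.2,-30.3,-3,0,0,-17.7],[12.2,-30.3,-3,0,0,-17.7],[12.2,-30.3,-3,0,0,-17.7],[12.2,-30.3,-3,0,0,-17.7],[12.2,-30.3,-3,0,0,-17.7],[12.2,-30.3,-3,0,0,-17.7],[12.2,-30.3,-3,0,0,-17.7],[12.2,-30.3,-3,0,0,-17.7],[12.2,-30.3,-3,0,0,-17.7],[12.2,-30.3,-3,0,0,-17.7],[12.2,-30.3,-3,0,0,-17.7]]]' 50
cat >> h.py <<'E'
def yaw():
    w,x,y,z=ctrl.sense()['ee_rot']; return np.degrees(np.arctan2(1-2*(x*x+z*z),2*(x*y-w*z)))
E
python3 -c "
from h import *
c=snap('wrist','w1');print(ctrl.sense()['eef_pos'],yaw(),-np.array(c['R']).T@c['t'])
for X in [(535.7,-285.6,76),(571.5,-206,76)]:print(proj(c,X))"
```

```text
time_s: 1.82
eef_pos: [536.0, -289.1, 227.9]
ee_rot: [-0.0, 0.842, 0.54, -0.0]
force: [0.3, 0.2, -0.4]
grip_width: 0.585
grip_force: 0.0
[ 536.45347872 -292.23551124  227.125471  ] -24.782110701523003 [ 563.21173283 -230.41412093  298.47533801]
[321.42938286 243.14617977]
[320.12306819  94.33680887]
```

View pics/w1.png

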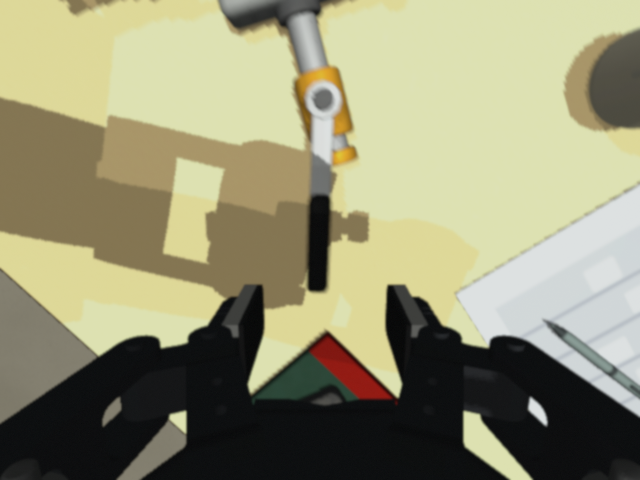

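The wrist picture shows the black grip from (319,197) to (318,290) and the hinge at (323,98). Both agree with the estimate, so I'll go down and grip.

```bash
python3 -m creep '[[[0,0,-2,0,0,0],[0,0,-2.5,0,0,0],[0,0,-3,0,0,0],[0,0,-3.5,0,0,0],[0,0,-3.9,0,0,0],[0,0,-3.9,0,0,0],[0,0,-3.9,0,0,0]]]' 50 && python3 -m creep '[[[0,0,0,0,0,0],[0,0,0,0,0,0],[0,0,0,0,0,0],[0,0,0,0,0,0],[0,0,0,0,0,0],[0,0,0,0,0,0]]]' 0 25
python3 - <<'E'
from h import *
p=ctrl.sense()['eef_pos'];print(yaw())
h=np.array([571.5,-206.4]);v=p[:2]-h;print(p,np.linalg.norm(v))
for d in range(0,85,8):
    a=-np.radians(d);q=h+np.array([[np.cos(a),-np.sin(a)],[np.sin(a),np.cos(a)]])@v-p[:2];print(d,(q/25).round(2),d/5)
E
```

```text
time_s: 2.45
eef_pos: [535.6, -285.8, 131.3]
ee_rot: [-0.0, 0.841, 0.541, -0.0]
force: [0.7, 0.0, 0.9]
grip_width: 0.586
grip_force: 0.0
time_s: 2.95
eef_pos: [535.7, -286.0, 132.2]
ee_rot: [0.0, 0.841, 0.541, 0.0]
force: [-2.5, 0.7, 6.0]
grip_width: 0.157
grip_force: 29.8
-24.54595566546746
[ 535.73376333 -285.99964348  132.16215893] 87.26584054875919
0 [0. 0.] 0.0
8 [-0.43  0.23] 1.6
16 [-0.82  0.52] 3.2
24 [-1.17  0.86] 4.8
32 [-1.47  1.24] 6.4
40 [-1.71  1.66] 8.0
48 [-1.89  2.12] 9.6
56 [-2.01  2.59] 11.2
64 [-2.06  3.07] 12.8
72 [-2.04  3.56] 14.4
80 [-1.95  4.04] 16.0
```

```bash
python3 -m creep '[[[-0.43,0.23,0,0,0,-1.6],[-0.63,0.37,0,0,0,-2.4],[-0.82,0.52,0,0,0,-3.2],[-1.0,0.69,0,0,0,-4],[-1.17,0.86,0,0,0,-4.8],[-1.33,1.05,0,0,0,-5.6],[-1.47,1.24,0,0,0,-6.4],[-1.6,1.45,0,0,0,-7.2],[-1.71,1.66,0,0,0,-8],[-1.89,2.12,0,0,0,-9.6],[-2.01,2.59,0,0,0,-11.2],[-2.04,2.83,0,0,0,-12],[-2.06,3.07,0,0,0,-12.8],[-2.05,3.32,0,0,0,-13.6],[-2.04,3.56,0,0,0,-14.4],[-2.02,3.72,0,0,0,-14.9],[-2.02,3.72,0,0,0,-14.9],[-2.02,3.72,0,0,0,-14.9]]]'
python3 - <<'E'
from h import *
s=ctrl.sense();print(s['eef_pos'],s['force'],s['wrist_torque'],yaw()); snap('top','top1')
a=cv2.imread('pics/top1.png'); cv2.imwrite('pics/c3.png',cv2.resize(cv2.convertScaleAbs(a[180:330,310:490],alpha=1.8),None,fx=4,fy=4,interpolation=cv2.INTER_CUBIC))
E
```

```text
time_s: 4.45
eef_pos: [485.3, -192.7, 132.2]
ee_rot: [0.0, 0.997, -0.079, 0.0]
force: [-2.8, 1.8, 6.9]
grip_width: 0.159
grip_force: 30.0
[ 485.32520633 -192.65193481  132.15057443] [-2.79567046  1.80562773  6.9048246 ] [0.33949921 0.43736098 0.04946861] -99.05271752023802
```

View pics/c3.png

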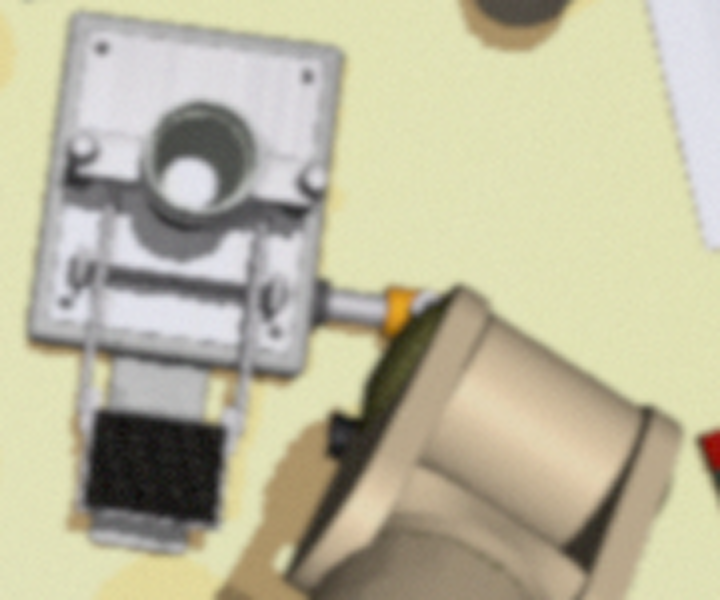

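The arm hides the lever here, and there is no stop force yet, so I'll push on clockwise gently.

```bash
for i in 1 2; do python3 -m creep '[[[0.01,0.09,0,0,0,-0.3],[0.02,0.18,0,0,0,-0.6],[0.02,0.18,0,0,0,-0.6]]]'; done
```

```text
time_s: 4.75
eef_pos: [485.6, -191.4, 132.3]
ee_rot: [0.004, 0.995, -0.104, 0.001]
force: [-7.2, -19.8, 1.6]
grip_width: 0.153
grip_force: 43.9
time_s: 5.0
eef_pos: [486.0, -190.4, 132.5]
ee_rot: [0.007, 0.992, -0.129, 0.002]
force: [-11.7, -43.6, -4.8]
grip_width: 0.161
grip_force: 68.1
```

The lever is at its stop (44 N). I'll ease off, release and lift, then go above the 100 pot.

```bash
python3 -m creep '[[[0,-0.36,0,0,0,1.2],[0,-0.36,0,0,0,1.2]]]' && python3 -m creep '[[[0,0,0,0,0,0],[0,0,0,0,0,0],[0,0,0,0,0,0],[0,0,1,0,0,0],[0,0,2.5,0,0,0],[0,0,4,0,0,0],[0,0,5.5,0,0,0],[0,0,5.5,0,0,0]]]' 50
python3 -m creep '[[[4.75,20.2,0,0,0,2],[4.75,20.2,0,0,0,2],[4.75,20.2,0,0,0,2],[4.75,20.2,0,0,0,2],[4.75,20.2,0,0,0,2],[4.75,20.2,0,0,0,2],[4.75,20.2,0,0,0,2],[4.75,20.2,0,0,0,2],[4.75,20.2,0,0,0,2],[4.75,20.2,0,0,0,2],[4.75,20.2,0,0,0,2],[4.75,20.2,0,0,0,2],[4.75,20.2,0,0,0,2],[4.75,20.2,0,0,0,2],[4.75,20.2,0,0,0,2],[4.75,20.2,0,0,0,2]]]' 85
cat >> h.py <<'E'
def rim(c,X,rd=32.5,show=None):
    "search the rim circle (horizontal, centre X, radius rd) giving the best edge response; returns its centre"
    im=cv2.GaussianBlur(cv2.cvtColor(np.array(c['image']),cv2.COLOR_RGB2GRAY),(0,0),1.2).astype(float)
    gx=cv2.Sobel(im,cv2.CV_64F,1,0);gy=cv2.Sobel(im,cv2.CV_64F,0,1)
    th=np.radians(np.arange(0,360,4)); best=(-1,)
    def score(x,y):
        pp=[proj(c,(x+rd*np.cos(t),y+rd*np.sin(t),X[2])) for t in th]; ctr=proj(c,(x,y,X[2])); s=[]
        for p in pp:
            u,v=np.rint(p).astype(int)
            if 0<=u<640 and 0<=v<480:
                n=(p-ctr)/np.linalg.norm(p-ctr); s.append(min(120,abs(gx[v,u]*n[0]+gy[v,u]*n[1])))
        return np.mean(s) if len(s)>30 else 0
    ctr=np.array(X[:2],float)
    for st,n in((4,8),(1,4)):
        g=[(score(ctr[0]+i*st,ctr[1]+j*st),ctr[0]+i*st,ctr[1]+j*st) for i in range(-n,n+1) for j in range(-n,n+1)]
        b=max(g); ctr=np.array(b[1:])
    return ctr,b[0],proj(c,(*ctr,X[2]))
E
python3 - <<'E'
from h import *
c=snap('wrist','w2');s=ctrl.sense();print(s['eef_pos'],yaw())
print(rim(c,(605.3,311,100)),proj(c,(605.3,311,100)))
E
```

```text
time_s: 5.17
eef_pos: [485.6, -194.2, 132.1]
ee_rot: [0.0, 0.997, -0.077, -0.0]
force: [-6.9, 2.1, 10.8]
grip_width: 0.156
grip_force: 31.5
time_s: 5.83
eef_pos: [487.8, -193.6, 275.9]
ee_rot: [0.003, 0.997, -0.079, 0.005]
force: [0.4, -0.9, 0.7]
grip_width: 0.585
grip_force: 0.0
time_s: 7.17
eef_pos: [604.8, 311.5, 268.5]
ee_rot: [0.0, 1.0, 0.008, -0.0]
force: [0.6, -0.4, -0.1]
grip_width: 0.994
grip_force: 0.0
[604.92970856 311.15174315 268.80313865] -89.11810983902389
(array([606.3, 315. ]), np.float64(96.01496822845543), array([318.34089896, 239.24530666])) [324.27299066 240.78203405]
```

View pics/w2.png

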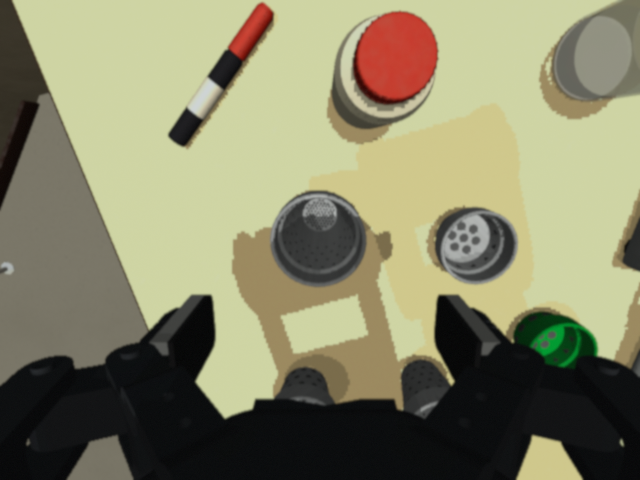

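The wrist picture shows the 100 pot's rim centred at (318,238), with the 40 pot at (476,245), the green decoy at (555,345) and the bottle cap at (397,57). I'll go down and grip.

```bash
python3 -m creep '[[[0.06,0.15,-1.5,0,0,0],[0.06,0.15,-3,0,0,0],[0.06,0.15,-4,0,0,0],[0.06,0.15,-4.8,0,0,0],[0.06,0.15,-4.8,0,0,0],[0.06,0.15,-4.8,0,0,0]]]' 85 && python3 -m creep '[[[0,0,0,0,0,0],[0,0,0,0,0,0],[0,0,0,0,0,0],[0,0,0,0,0,0],[0,0,0,0,0,0]]]' 0 60 && python3 -m creep '[[[0,0,1,0,0,0],[0,0,2.5,0,0,0],[0,0,4,0,0,0],[0,0,5.5,0,0,0],[0,0,7,0,0,0],[0,0,7,0,0,0],[0,0,7,0,0,0]]]'
```

```text
time_s: 7.72
eef_pos: [606.5, 314.9, 149.1]
ee_rot: [0.0, 1.0, 0.008, -0.0]
force: [-0.1, 0.0, 0.9]
grip_width: 0.992
grip_force: 0.0
time_s: 8.13
eef_pos: [607.3, 315.9, 152.2]
ee_rot: [-0.001, 1.0, 0.008, 0.002]
force: [-0.8, -0.1, 7.0]
grip_width: 0.75
grip_force: 65.8
time_s: 8.72
eef_pos: [606.5, 315.9, 327.4]
ee_rot: [-0.001, 1.0, 0.008, 0.003]
force: [-0.2, -0.3, -2.3]
grip_width: 0.747
grip_force: 67.1
```

Run:
```python
from h import *
for n in('top0','top1','scene0'): print(n,rim(load(n),(646.7,-66.8,155)))
c=load('top0')
for n,X in dict(s80=(434,203,80),s60=(422,322,60),s40=(584,176,40),s100=(605,311,100)).items(): print(n,rim(c,X),rim(load('scene0'),X)[:2])
c=snap('wrist','w3');print(proj(c,(647,-67,155)),ctrl.sense()['joints'])
```

```text
top0 (array([650.7, -66.8]), np.float64(85.65884536975084), array([359.88672856, 218.9991152 ]))
top1 (array([650.7, -66.8]), np.float64(88.63158538069044), array([359.88672856, 218.9991152 ]))
scene0 (array([643.7, -70.8]), np.float64(82.62247524361445), array([362.99053069, 239.45998057]))
s80 (array([432., 202.]), np.float64(93.03649352163848), array([242.54421259, 321.3597498 ])) (array([429., 203.]), np.float64(94.07046769662306))
s60 (array([421., 322.]), np.float64(88.31028008713), array([192.13088483, 326.99587297])) (array([413., 323.]), np.float64(93.05056696343917))
s40 (array([583., 177.]), np.float64(89.60130280564694), array([255.43311911, 257.4797401 ])) (array([578., 176.]), np.float64(94.06485510618413))
s100 (array([606., 315.]), np.float64(88.49728350479873), array([192.28486715, 245.69977372])) (array([597., 313.]), np.float64(93.17254278261814))
[906.61277984 192.31377748] [ 3.09184744e-01  6.78663417e-01  8.83593648e-01 -1.88520974e-05
  1.57795881e+00  1.86367555e+00]
```

```bash
python3 -m creep '[[[1.76,-10.6,0.4,0,0,0],[1.76,-10.6,0.4,0,0,0],[1.76,-10.6,0.4,0,0,0],[1.76,-10.6,0.4,0,0,0],[1.76,-10.6,0.4,0,0,0],[1.76,-10.6,0.4,0,0,0],[1.76,-10.6,0.4,0,0,0],[1.76,-10.6,0.4,0,0,0],[1.76,-10.6,0.4,0,0,0],[1.76,-10.6,0.4,0,0,0]]]'
python3 - <<'E'
from h import *
c=snap('wrist','w4');p=ctrl.sense()['eef_pos'];print(p);print(proj(c,(650.5,-67,155)),rim(c,(650.5,-67,155)))
for d in(48,52):print('held',rim(c,(p[0],p[1],p[2]-d)))
E
```

```text
time_s: 9.6
eef_pos: [650.1, 51.7, 332.9]
ee_rot: [-0.0, 1.0, 0.009, -0.001]
force: [0.2, 0.5, -1.8]
grip_width: 0.744
grip_force: 67.2
[650.09409072  52.13609816 333.18763874]
[493.86280551 240.03860242] (array([649.5, -65. ]), np.float64(94.57614673319456), array([490.80791773, 241.36920486]))
held (array([652.09409072,  50.13609816]), np.float64(64.6444898850185), array([327.4177283 , 325.61092572]))
held (array([648.09409072,  51.13609816]), np.float64(105.54793575752674), array([324.39799532, 330.1325238 ]))
```

View pics/w4.png

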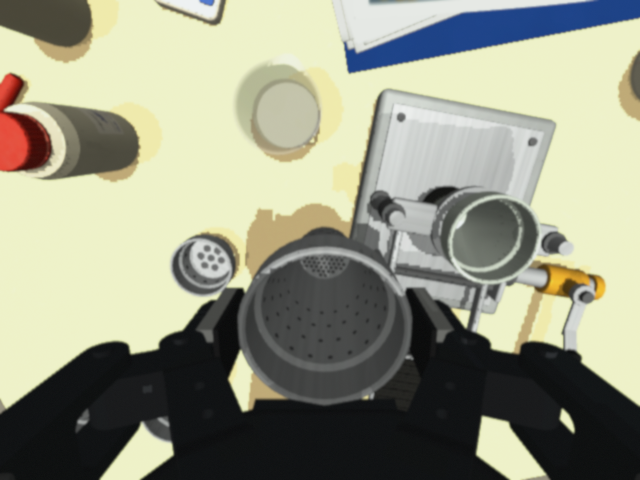

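The receiver rim is centred at (490,241), and the held pot hangs straight at (325,330). I'll go over the receiver and lower.

```bash
python3 -m creep '[[[0.03,-1.5,0,0,0,0],[0.03,-3,0,0,0,0],[0.03,-4.2,0,0,0,0],[0.03,-4.72,0,0,0,0],[0.03,-4.72,0,0,0,0],[0.03,-4.72,0,0,0,0],[0.03,-4.72,-1,0,0,0],[0.03,-4.72,-2,0,0,0],[0.03,-4.72,-2.7,0,0,0],[0.03,-4.72,-2.7,0,0,0]]]' && python3 -m creep '[[[0,0,-0.5,0,0,0],[0,0,-1,0,0,0],[0,0,-1.2,0,0,0],[0,0,-1.2,0,0,0]]]' && python3 -m creep '[[[0,0,-0.1,0,0,0],[0,0,-0.2,0,0,0],[0,0,-0.2,0,0,0]]]'
```

```text
time_s: 10.48
eef_pos: [650.2, -64.6, 262.3]
ee_rot: [-0.001, 1.0, 0.009, -0.003]
force: [-0.5, 0.5, -3.5]
grip_width: 0.744
grip_force: 67.2
time_s: 10.82
eef_pos: [651.3, -66.0, 236.4]
ee_rot: [-0.0, 1.0, 0.009, -0.0]
force: [0.4, 0.4, -2.0]
grip_width: 0.75
grip_force: 67.3
time_s: 11.07
eef_pos: [651.4, -66.9, 231.8]
ee_rot: [0.0, 1.0, 0.008, 0.001]
force: [0.9, 0.4, -2.1]
grip_width: 0.747
grip_force: 67.4
```

```bash
for i in 1 2 3; do python3 -m creep '[[[0,0,-0.1,0,0,0],[0,0,-0.1,0,0,0]]]' | grep -E "pos|force: \["; done
```

```text
eef_pos: [651.5, -67.1, 229.3]
force: [3.0, 0.1, 0.2]
eef_pos: [651.7, -67.1, 227.2]
force: [5.4, 1.3, 1.9]
eef_pos: [651.7, -67.0, 227.1]
force: [-1.1, 2.5, 15.8]
```

```bash
python3 -m creep '[[[0,0,0.1,0,0,0],[0,0,0.1,0,0,0],[0,0,0.1,0,0,0],[0,0,0.1,0,0,0],[0,0,0.1,0,0,0],[0,0,0.5,0,0,0],[0,0,1.5,0,0,0],[0,0,2.5,0,0,0],[0,0,3,0,0,0],[0,0,3,0,0,0]]]' 85
python3 -m creep '[[[-8.8,10.76,-2,0,0,0],[-8.8,10.76,-2,0,0,0],[-8.8,10.76,-2,0,0,0],[-8.8,10.76,-2,0,0,0],[-8.8,10.76,-2,0,0,0],[-8.8,10.76,-2,0,0,0],[-8.8,10.76,-2,0,0,0],[-8.8,10.76,-2,0,0,0],[-8.8,10.76,-2,0,0,0],[-8.8,10.76,-2,0,0,0],[-8.8,10.76,-2,0,0,0],[-8.8,10.76,-2,0,0,0]]]'
python3 - <<'E'
from h import *
t=snap('top','top2');print('nest',rim(t,(650,-67,175)),'z155?',rim(t,(650,-67,155))[:2]); sc=snap('scene','scene2');print(rim(sc,(643,-70,175)))
for n,X in dict(s80=(434,203,80),s60=(422,322,60),s40=(584,176,40)).items(): print(n,rim(t,X))
c=snap('wrist','w5');p=ctrl.sense()['eef_pos'];print(p,rim(c,(432,202,80)))
a=cv2.imread('pics/scene2.png')[200:350,180:430];b=cv2.imread('pics/w5.png')
a=cv2.resize(a,(640,384),interpolation=cv2.INTER_CUBIC);b=cv2.resize(b,(288,216));o=np.zeros((600,640,3),np.uint8);o[:384]=a;o[384:,:288]=b;cv2.imwrite('pics/m1.png',o)
E
```

```text
time_s: 12.4
eef_pos: [651.7, -67.2, 303.0]
ee_rot: [0.001, 1.0, 0.008, 0.003]
force: [-0.4, 0.1, -0.0]
grip_width: 0.994
grip_force: 0.0
time_s: 13.4
eef_pos: [431.6, 201.4, 248.7]
ee_rot: [0.0, 1.0, 0.008, -0.0]
force: [1.4, -0.7, 0.1]
grip_width: 0.998
grip_force: 0.0
nest (array([651., -67.]), np.float64(88.38681676128152), array([360.73415023, 217.13941554])) z155? (array([655., -69.]), np.float64(90.16989083520224))
(array([645., -73.]), np.float64(91.01767408789672), array([364.16847798, 232.41084325]))
s80 (array([449., 170.]), np.float64(50.9983763280002), array([256.51785831, 313.60039318]))
s60 (array([394., 308.]), np.float64(42.394958104287724), array([197.98692524, 338.70530419]))
s40 (array([583., 177.]), np.float64(91.15258824462659), array([255.43311911, 257.4797401 ]))
[431.76970384 201.1123335  248.77056937] (array([434., 208.]), np.float64(88.38757597129924), array([313.27033649, 238.16541028]))
```

View pics/m1.png

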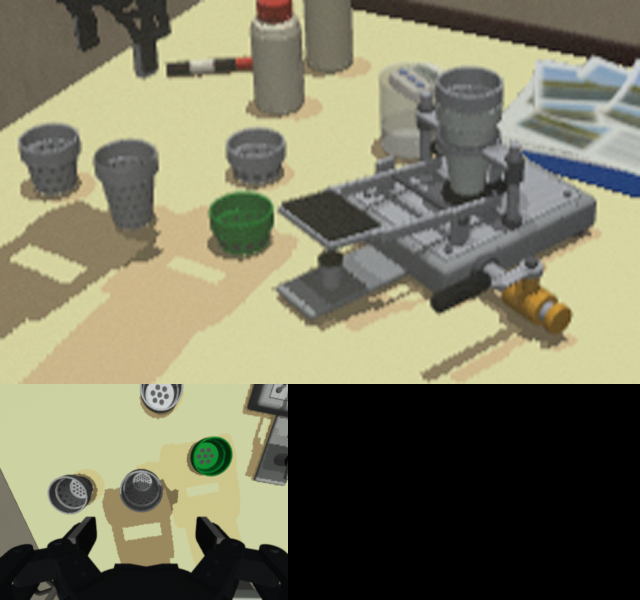

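The 100 pot sits home and level, with its rim on the receiver at about (468,85) in this view, and the lever is shut. The 80 pot is centred under the wrist camera at about (313,238). Next grasp.

```bash
python3 -m creep '[[[0.08,0.22,-1.5,0,0,0],[0.08,0.22,-3,0,0,0],[0.08,0.22,-4,0,0,0],[0.08,0.22,-4.8,0,0,0],[0.08,0.22,-4.8,0,0,0],[0.08,0.22,-4.8,0,0,0]]]' 85 && python3 -m creep '[[[0,0,0,0,0,0],[0,0,0,0,0,0],[0,0,0,0,0,0],[0,0,0,0,0,0],[0,0,0,0,0,0]]]' 0 60 && python3 -m creep '[[[0,0,1,0,0,0],[0,0,2.5,0,0,0],[0,0,4,0,0,0],[0,0,5.5,0,0,0],[0,0,7,0,0,0],[0,0,8,0,0,0],[0,0,8,0,0,0],[0,0,8,0,0,0]]]'
```

```text
time_s: 14.05
eef_pos: [433.5, 206.9, 128.8]
ee_rot: [0.0, 1.0, 0.008, -0.001]
force: [-0.1, -0.0, 0.6]
grip_width: 0.996
grip_force: 0.0
time_s: 14.47
eef_pos: [434.2, 207.5, 131.1]
ee_rot: [-0.0, 1.0, 0.008, 0.002]
force: [-0.4, -0.1, 9.5]
grip_width: 0.732
grip_force: 64.4
time_s: 15.13
eef_pos: [433.1, 207.4, 330.5]
ee_rot: [-0.0, 1.0, 0.008, 0.002]
force: [-0.5, 0.2, -1.4]
grip_width: 0.732
grip_force: 67.0
```

Run:
```python
from h import *
c=snap('wrist','w6');p=ctrl.sense()['eef_pos'];print(p)
a=load('w4');p4=np.array([650.1,52.1,333.2])
for n,cc,q in(('100',a,p4),('80',c,p)):
  for d in(46,48,50,52,54,56):
    r=rim(cc,(q[0],q[1],q[2]-d));print(n,d,r[0]-q[:2],r[1].round(1),r[2].round())
A=cv2.resize(cv2.imread('pics/w4.png')[200:430,200:450],(400,368));B=cv2.resize(cv2.imread('pics/w6.png')[200:430,200:450],(400,368));cv2.imwrite('pics/m2.png',np.hstack([A,B]))
```

```text
[432.80315411 207.28087818 328.89801026]
100 46 [ 3. -3.] 63.9 [330. 326.]
100 48 [ 2. -2.] 64.7 [328. 326.]
100 50 [-2.  0.] 68.2 [322. 333.]
100 52 [-2. -1.] 104.8 [324. 330.]
100 54 [-3. -1.] 104.6 [324. 330.]
100 56 [-4. -1.] 82.0 [324. 330.]
80 46 [3. 1.] 72.9 [320. 325.]
80 48 [0. 0.] 84.6 [323. 329.]
80 50 [-1.  0.] 105.3 [323. 329.]
80 52 [-2.  0.] 102.1 [323. 329.]
80 54 [-5.  0.] 88.8 [323. 334.]
80 56 [-6. -1.] 86.8 [326. 333.]
```

View pics/m2.png

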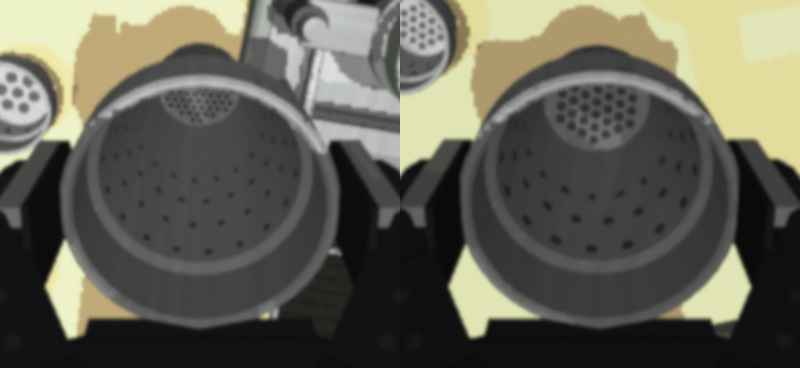

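Both pots sit square in the fingers with the rim about 51 mm below the TCP. Carrying the 80 over.

```bash
python3 -m creep '[[[8.75,-10.97,0.3,0,0,0],[8.75,-10.97,0.3,0,0,0],[8.75,-10.97,0.3,0,0,0],[8.75,-10.97,0.3,0,0,0],[8.75,-10.97,0.3,0,0,0],[8.75,-10.97,0.3,0,0,0],[8.75,-10.97,0.3,0,0,0],[8.75,-10.97,0.3,0,0,0],[8.75,-10.97,0.3,0,0,0],[8.75,-10.97,0.3,0,0,0],[8.75,-10.97,0.3,0,0,0],[8.75,-10.97,0.3,0,0,0],[8.75,-10.97,0.3,0,0,0]]]' | grep pos && python3 -m creep '[[[0,0,-1,0,0,0],[0,0,-2,0,0,0],[0,0,-2.8,0,0,0],[0,0,-3.2,0,0,0],[0,0,-3.2,0,0,0],[0,0,-3.2,0,0,0]]]' | grep -E "pos|force: \["; for i in 1 2 3; do python3 -m creep '[[[0,0,-0.06,0,0,0],[0,0,-0.06,0,0,0]]]' | grep -E "pos|force: \["; done
```

```text
eef_pos: [651.4, -65.8, 336.2]
eef_pos: [651.9, -66.4, 257.3]
force: [0.3, 0.1, -0.4]
eef_pos: [652.1, -66.7, 256.1]
force: [-0.5, -0.2, -0.7]
eef_pos: [651.9, -66.8, 253.7]
force: [-0.1, -0.0, -0.5]
eef_pos: [651.8, -66.8, 251.7]
force: [-0.5, 1.0, -1.0]
```

```bash
for i in 1 2 3 4 5 ; do python3 -m creep '[[[0,0,-0.06,0,0,0],[0,0,-0.06,0,0,0]]]' | grep -E "pos|force: \["; done
```

```text
eef_pos: [651.8, -66.9, 250.1]
force: [0.5, -0.2, -2.1]
eef_pos: [651.8, -66.9, 248.7]
force: [-0.5, -0.6, -0.3]
eef_pos: [651.8, -67.0, 247.3]
force: [-0.0, -1.8, 0.0]
eef_pos: [651.9, -67.0, 246.3]
force: [-2.1, -0.4, 2.1]
eef_pos: [652.0, -67.0, 246.0]
force: [-3.7, -0.6, 9.7]
```

```bash
python3 -m creep '[[[0,0,0.05,0,0,0],[0,0,0.05,0,0,0],[0,0,0.05,0,0,0],[0,0,0.05,0,0,0],[0,0,0.05,0,0,0],[0,0,0.5,0,0,0],[0,0,1.5,0,0,0],[0,0,2.5,0,0,0],[0,0,3,0,0,0],[0,0,3,0,0,0]]]' 85 | grep pos
python3 -m creep '[[[-9.2,15.6,-3.6,0,0,0],[-9.2,15.6,-3.6,0,0,0],[-9.2,15.6,-3.6,0,0,0],[-9.2,15.6,-3.6,0,0,0],[-9.2,15.6,-3.6,0,0,0],[-9.2,15.6,-3.6,0,0,0],[-9.2,15.6,-3.6,0,0,0],[-9.2,15.6,-3.6,0,0,0],[-9.2,15.6,-3.6,0,0,0],[-9.2,15.6,-3.6,0,0,0],[-9.2,15.6,-3.6,0,0,0],[-9.2,15.6,-3.6,0,0,0],[-9.2,15.6,-3.6,0,0,0],[-9.2,15.6,-3.6,0,0,0],[-9.2,15.6,-3.6,0,0,0]]]' | grep pos
python3 - <<'E'
from h import *
t=snap('top','top3');print('nest',rim(t,(650,-67,195))); sc=snap('scene','scene3');print(rim(sc,(643,-70,195)))
print('s40',rim(t,(584,176,40)))
c=snap('wrist','w7');p=ctrl.sense()['eef_pos'];print(p,rim(c,(422,323,60)))
a=cv2.imread('pics/scene3.png')[200:350,180:430];b=cv2.imread('pics/w7.png')
a=cv2.resize(a,(640,384),interpolation=cv2.INTER_CUBIC);b=cv2.resize(b,(288,216));o=np.zeros((600,640,3),np.uint8);o[:384]=a;o[384:,:288]=b;cv2.imwrite('pics/m3.png',o)
E
```

```text
eef_pos: [652.4, -66.9, 323.7]
eef_pos: [422.6, 322.2, 229.4]
nest (array([652., -67.]), np.float64(94.33020188414756), array([361.50773682, 214.89092423]))
(array([644., -72.]), np.float64(94.73134536773365), array([363.75038598, 225.17865251]))
s40 (array([583., 177.]), np.float64(90.38418578433598), array([255.43311911, 257.4797401 ]))
[422.60832561 322.22756156 229.54629833] (array([421., 328.]), np.float64(85.20214675445612), array([314.85436183, 243.52278103]))
```

View pics/m3.png

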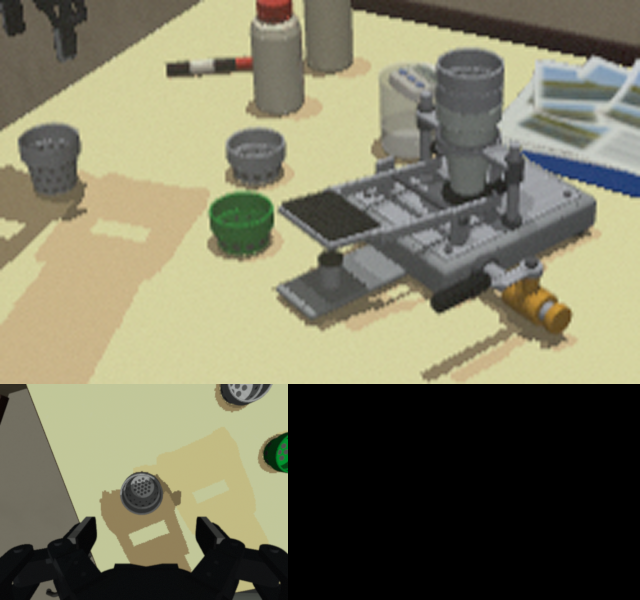

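The nest now holds two pots, rims stacked evenly. The 60 pot is at wrist pixel (315,243).

```bash
python3 -m creep '[[[-0.04,0.2,-1.5,0,0,0],[-0.04,0.2,-3,0,0,0],[-0.04,0.2,-4,0,0,0],[-0.04,0.2,-4.8,0,0,0],[-0.04,0.2,-4.8,0,0,0],[-0.04,0.2,-4.8,0,0,0]]]' 85 |grep pos && python3 -m creep '[[[0,0,0,0,0,0],[0,0,0,0,0,0],[0,0,0,0,0,0],[0,0,0,0,0,0],[0,0,0,0,0,0]]]' 0 60 && python3 -m creep '[[[0,0,1,0,0,0],[0,0,2.5,0,0,0],[0,0,4,0,0,0],[0,0,5.5,0,0,0],[0,0,7,0,0,0],[0,0,8.5,0,0,0],[0,0,9,0,0,0],[0,0,9,0,0,0],[0,0,9,0,0,0]]]'
python3 - <<'E'
from h import *
c=snap('wrist','w8');q=ctrl.sense()['eef_pos'];print(q)
for d in(48,50,52,54):
    r=rim(c,(q[0],q[1],q[2]-d));print(d,r[0]-q[:2],r[1].round(1),r[2].round())
E
```

```text
eef_pos: [421.2, 327.7, 109.4]
time_s: 21.25
eef_pos: [421.9, 328.5, 111.9]
ee_rot: [-0.001, 1.0, 0.008, 0.002]
force: [-1.1, -0.1, 9.8]
grip_width: 0.741
grip_force: 63.6
time_s: 22.0
eef_pos: [420.7, 328.0, 334.9]
ee_rot: [-0.0, 1.0, 0.008, 0.001]
force: [-0.5, -0.2, -1.1]
grip_width: 0.734
grip_force: 66.4
[420.50874681 327.91933579 333.58462002]
48 [ 1. -1.] 69.1 [326. 327.]
50 [-2.  0.] 82.7 [323. 332.]
52 [-3. -1.] 95.5 [326. 331.]
54 [-4. -1.] 84.2 [326. 331.]
```

```bash
python3 -m creep '[[[9.26,-15.8,0,0,0,0],[9.26,-15.8,0,0,0,0],[9.26,-15.8,0,0,0,0],[9.26,-15.8,0,0,0,0],[9.26,-15.8,0,0,0,0],[9.26,-15.8,0,0,0,0],[9.26,-15.8,0,0,0,0],[9.26,-15.8,0,0,0,0],[9.26,-15.8,0,0,0,0],[9.26,-15.8,0,0,0,0],[9.26,-15.8,0,0,0,0],[9.26,-15.8,0,0,0,0],[9.26,-15.8,0,0,0,0],[9.26,-15.8,0,0,0,0],[9.26,-15.8,0,0,0,0]]]' | grep pos && python3 -m creep '[[[0,0,-1,0,0,0],[0,0,-2,0,0,0],[0,0,-2.3,0,0,0],[0,0,-2.3,0,0,0],[0,0,-2.3,0,0,0]]]' | grep -E "pos|force: \["; for i in 1 2 3; do python3 -m creep '[[[0,0,-0.08,0,0,0],[0,0,-0.08,0,0,0]]]' | grep -E "pos|force: \["; done
```

```text
eef_pos: [652.0, -65.7, 333.9]
eef_pos: [652.4, -66.2, 278.0]
force: [-0.1, -0.5, -0.7]
eef_pos: [652.5, -66.7, 276.0]
force: [-0.1, -0.8, -0.5]
eef_pos: [652.4, -66.8, 273.0]
force: [0.8, -0.4, -0.6]
eef_pos: [652.3, -66.9, 270.6]
force: [-0.3, 0.2, -1.6]
```

```bash
for i in 1 2 3 4 ; do python3 -m creep '[[[0,0,-0.06,0,0,0],[0,0,-0.06,0,0,0]]]' | grep -E "pos|force: \["; done
```

```text
eef_pos: [652.3, -66.8, 269.1]
force: [0.1, -0.2, 0.2]
eef_pos: [652.4, -66.8, 267.6]
force: [-0.0, -0.1, -1.0]
eef_pos: [652.5, -66.8, 266.9]
force: [0.0, 0.4, 1.6]
eef_pos: [652.5, -66.8, 266.7]
force: [-3.2, 1.4, 10.0]
```

```bash
python3 -m creep '[[[0,0,0.05,0,0,0],[0,0,0.05,0,0,0],[0,0,0.05,0,0,0],[0,0,0.05,0,0,0],[0,0,0.05,0,0,0],[0,0,0.5,0,0,0],[0,0,1.5,0,0,0],[0,0,2.5,0,0,0],[0,0,3,0,0,0],[0,0,3,0,0,0]]]' 85 | grep pos
python3 -m creep '[[[-1,3.5,0,0,0,0],[-2,7,-2,0,0,0],[-2.78,9.8,-5.2,0,0,0],[-2.78,9.8,-5.2,0,0,0],[-2.78,9.8,-5.2,0,0,0],[-2.78,9.8,-5.2,0,0,0],[-2.78,9.8,-5.2,0,0,0],[-2.78,9.8,-5.2,0,0,0],[-2.78,9.8,-5.2,0,0,0],[-2.78,9.8,-5.2,0,0,0],[-2.78,9.8,-5.2,0,0,0],[-2.78,9.8,-5.2,0,0,0]]]' | grep pos
python3 - <<'E'
from h import *
sc=snap('scene','scene4');print(rim(sc,(643,-70,215)))
c=snap('wrist','w9');p=ctrl.sense()['eef_pos'];print(p,rim(c,(583,178,40)))
a=cv2.imread('pics/scene4.png')[180:330,180:430];b=cv2.imread('pics/w9.png')
a=cv2.resize(a,(640,384),interpolation=cv2.INTER_CUBIC);b=cv2.resize(b,(288,216));o=np.zeros((600,640,3),np.uint8);o[:384]=a;o[384:,:288]=b;cv2.imwrite('pics/m4.png',o)
E
```

```text
eef_pos: [652.8, -67.0, 344.2]
eef_pos: [583.5, 177.0, 210.7]
(array([647., -67.]), np.float64(79.46716264534294), array([363.10188364, 216.8159133 ]))
[583.32374586 177.23916875 210.43291566] (array([586., 180.]), np.float64(85.76774181353315), array([319.34881477, 237.32028063]))
```

View pics/m4.png

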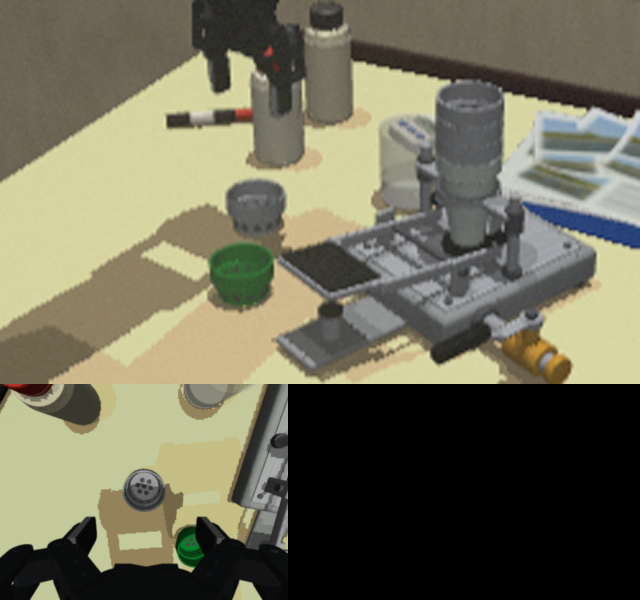

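Three pots are nested evenly, and the 40 pot is at wrist pixel (319,237).

```bash
python3 -m creep '[[[0.09,0.12,-1.5,0,0,0],[0.09,0.12,-3,0,0,0],[0.09,0.12,-4,0,0,0],[0.09,0.12,-4.8,0,0,0],[0.09,0.12,-4.8,0,0,0],[0.09,0.12,-4.8,0,0,0]]]' 85 |grep pos && python3 -m creep '[[[0,0,0,0,0,0],[0,0,0,0,0,0],[0,0,0,0,0,0],[0,0,0,0,0,0],[0,0,0,0,0,0]]]' 0 60 && python3 -m creep '[[[0,0,1,0,0,0],[0,0,2.5,0,0,0],[0,0,4,0,0,0],[0,0,5.5,0,0,0],[0,0,7,0,0,0],[0,0,8.5,0,0,0],[0,0,10,0,0,0],[0,0,10,0,0,0],[0,0,10,0,0,0]]]'
python3 - <<'E'
from h import *
c=snap('wrist','w10');q=ctrl.sense()['eef_pos'];print(q)
for d in(48,50,52,54):
    r=rim(c,(q[0],q[1],q[2]-d));print(d,r[0]-q[:2],r[1].round(1),r[2].round())
E
```

```text
eef_pos: [585.3, 180.7, 90.0]
time_s: 27.73
eef_pos: [586.2, 181.2, 92.4]
ee_rot: [-0.0, 1.0, 0.008, 0.002]
force: [-0.3, -0.2, 5.6]
grip_width: 0.729
grip_force: 66.1
time_s: 28.48
eef_pos: [585.2, 181.2, 343.0]
ee_rot: [-0.0, 1.0, 0.008, 0.003]
force: [0.0, -1.0, -2.0]
grip_width: 0.73
grip_force: 65.9
[584.89343057 181.11269648 340.61442531]
48 [0. 0.] 81.7 [323. 329.]
50 [-1.  0.] 98.8 [323. 328.]
52 [-2. -1.] 93.0 [326. 328.]
54 [-5.  0.] 92.4 [323. 333.]
```

```bash
python3 -m creep '[[[2.7,-9.92,0,0,0,0],[2.7,-9.92,0,0,0,0],[2.7,-9.92,0,0,0,0],[2.7,-9.92,0,0,0,0],[2.7,-9.92,0,0,0,0],[2.7,-9.92,0,0,0,0],[2.7,-9.92,0,0,0,0],[2.7,-9.92,0,0,0,0],[2.7,-9.92,0,0,0,0],[2.7,-9.92,0,0,0,0]]]' | grep pos && python3 -m creep '[[[0,0,-0.8,0,0,0],[0,0,-1.6,0,0,0],[0,0,-1.6,0,0,0],[0,0,-1.6,0,0,0]]]' | grep -E "pos|force: \["; for i in 1 2 3 4; do python3 -m creep '[[[0,0,-0.08,0,0,0],[0,0,-0.08,0,0,0]]]' | grep -E "pos|force: \["; done
```

```text
eef_pos: [652.4, -65.3, 339.5]
eef_pos: [652.4, -65.4, 299.7]
force: [0.6, 1.1, 0.2]
eef_pos: [652.8, -66.3, 299.1]
force: [-0.3, -0.5, -0.7]
eef_pos: [652.6, -66.7, 296.3]
force: [-0.5, 0.4, -0.2]
eef_pos: [652.6, -66.8, 293.8]
force: [0.7, -0.2, -1.4]
eef_pos: [652.5, -66.8, 291.6]
force: [-1.1, 0.3, 0.4]
```

```bash
for i in 1 2 3 4 ; do python3 -m creep '[[[0,0,-0.06,0,0,0],[0,0,-0.06,0,0,0]]]' | grep -E "pos|force: \["; done
```

```text
eef_pos: [652.6, -66.9, 290.2]
force: [-0.7, 1.0, -0.0]
eef_pos: [652.6, -66.8, 288.6]
force: [-2.6, 0.8, 0.1]
eef_pos: [652.5, -66.8, 287.5]
force: [-2.1, 0.1, -0.1]
eef_pos: [652.6, -66.7, 287.3]
force: [-4.9, 1.5, 7.4]
```

```bash
python3 -m creep '[[[0,0,0.05,0,0,0],[0,0,0.05,0,0,0],[0,0,0.05,0,0,0],[0,0,0.05,0,0,0],[0,0,0.05,0,0,0],[0,0,0.5,0,0,0],[0,0,1.5,0,0,0],[0,0,2.5,0,0,0],[0,0,2.8,0,0,0],[0,0,2.8,0,0,0]]]' 85 | grep pos
python3 -m creep '[[[-1.5,0.2,0,0,0,0],[-3,0.5,0,0,0,0],[-4.5,0.8,0,0,0,0],[-6.76,1.03,0,0,0,0],[-6.76,1.03,0,0,0,0],[-6.76,1.03,0,0,0,0],[-6.76,1.03,-2,0,0,0],[-6.76,1.03,-3.6,0,0,0],[-6.76,1.03,-5.2,0,0,0],[-6.76,1.03,-6.2,0,0,0],[-6.76,1.03,-6.2,0,0,0],[-6.76,1.03,-6.2,0,0,0]]]' 0 | grep -E "pos|width"
python3 - <<'E'
from h import *
t=snap('top','top5');print(rim(t,(652,-67,235)));sc=snap('scene','scene5');print(rim(sc,(645,-70,235)))
a=cv2.imread('pics/scene5.png')[130:330,220:430];b=cv2.imread('pics/top5.png')[180:330,310:480]
a=cv2.resize(a,(420,400),interpolation=cv2.INTER_CUBIC);b=cv2.resize(cv2.convertScaleAbs(b,alpha=1.8),(380,336));o=np.zeros((400,800,3),np.uint8);o[:400,:420]=a;o[:336,420:]=b;cv2.imwrite('pics/m5.png',o)
E
```

```text
eef_pos: [652.9, -67.0, 357.9]
eef_pos: [483.6, -41.1, 200.0]
grip_width: 0.001
(array([651., -67.]), np.float64(94.73151336291201), array([363.1873719 , 211.57985282]))
(array([643., -70.]), np.float64(60.39296866369527), array([363.15992656, 210.24441017]))
```

View pics/m5.png

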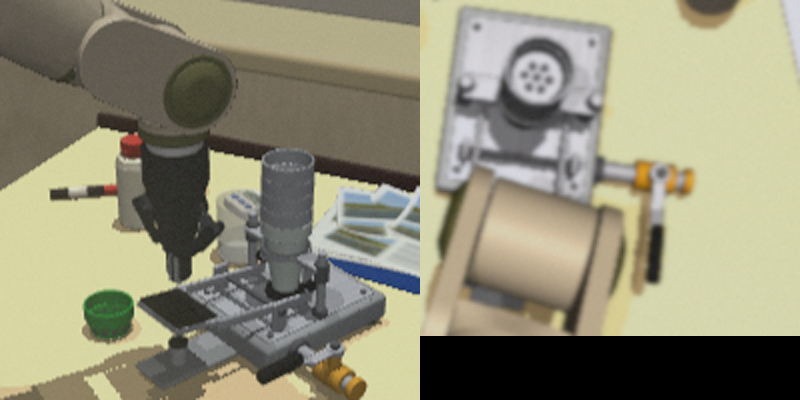

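All four pots are stacked level, the lever is shut and the fingers are over the pad. First stroke:

```bash
python3 -m creep '[[[0,0,-1,0,0,0],[0,0,-1.3,0,0,0],[0,0,-1.5,0,0,0],[0,0,-1.7,0,0,0],[0,0,-1.9,0,0,0],[0,0,-2.1,0,0,0],[0,0,-2.3,0,0,0],[0,0,-2.5,0,0,0],[0,0,-2.5,0,0,0],[0,0,-2.5,0,0,0]]]' | grep -E "pos|force: \["; python3 -m creep '[[[0,0,-0.1,0,0,0],[0,0,-0.1,0,0,0]]]' | grep -E "pos|force: \["
```

```text
eef_pos: [483.7, -41.1, 139.8]
force: [-7.9, 0.8, 8.1]
eef_pos: [483.7, -41.1, 137.7]
force: [-7.8, 0.9, 12.1]
```

```bash
for i in 1 2; do python3 -m creep '[[[0,0,-0.08,0,0,0],[0,0,-0.08,0,0,0]]]' | grep -E "pos|force: \["; done
```

```text
eef_pos: [483.8, -41.2, 136.8]
force: [-13.5, 2.3, 26.6]
eef_pos: [483.9, -41.2, 135.9]
force: [-19.1, 3.8, 40.5]
```

```bash
python3 -m creep '[[[0,0,0,0,0,0],[0,0,0,0,0,0],[0,0,0.2,0,0,0],[0,0,0.4,0,0,0],[0,0,0.6,0,0,0],[0,0,0.8,0,0,0],[0,0,1.0,0,0,0],[0,0,1.2,0,0,0],[0,0,1.4,0,0,0],[0,0,2,0,0,0],[0,0,2.6,0,0,0],[0,0,2.6,0,0,0],[0,0,2.6,0,0,0],[0,0,2.6,0,0,0],[0,0,2.6,0,0,0],[0,0,2.6,0,0,0]]]' | grep -E "pos|force: \["
python3 -c "
from h import *
t=snap('top','top6');print(rim(t,(652,-67,235)))"
python3 -m creep '[[[0,0,-1,0,0,0],[0,0,-1.2,0,0,0],[0,0,-1.4,0,0,0],[0,0,-1.6,0,0,0],[0,0,-1.8,0,0,0],[0,0,-2,0,0,0],[0,0,-2.2,0,0,0],[0,0,-2.4,0,0,0],[0,0,-2.54,0,0,0],[0,0,-2.6,0,0,0],[0,0,-2.6,0,0,0],[0,0,-2.6,0,0,0],[0,0,-2.6,0,0,0],[0,0,-2.6,0,0,0]]]' | grep -E "pos|force: \["
```

```text
eef_pos: [483.4, -41.1, 196.2]
force: [0.6, 0.0, -0.7]
(array([652., -67.]), np.float64(94.99697873544206), array([363.17197392, 211.10082562]))
eef_pos: [483.2, -41.0, 135.5]
force: [-20.7, 4.9, 46.2]
```

```bash
python3 -m creep '[[[0,0,0.2,0,0,0],[0,0,0.4,0,0,0],[0,0,0.6,0,0,0],[0,0,0.8,0,0,0],[0,0,1.0,0,0,0],[0,0,1.2,0,0,0],[0,0,1.4,0,0,0],[0,0,2,0,0,0],[0,0,3,0,0,0],[0,0,4,0,0,0],[0,0,4,0,0,0],[0,0,4,0,0,0]]]' | grep -E "pos|force: \["
python3 -m creep '[[[0.1,-2,0,0,0,-1],[0.1,-4,0,0,0,-2],[0.1,-6.1,0,0,0,-2],[0.1,-6.1,0,0,0,-2],[0.1,-6.1,0,0,0,-2],[0.1,-6.1,0,0,0,-2],[0.1,-6.1,0,0,0,-2],[0.1,-6.1,0,0,0,-2]]]' 45 | grep -E "pos|width"
python3 - <<'E'
from h import *
t=snap('top','top7');print(rim(t,(652,-67,235)));c=snap('wrist','w11');s=ctrl.sense();print(s['eef_pos'],yaw())
print(proj(c,(485.5,-193,76)),proj(c,(571.5,-206.4,76)))
E
```

```text
eef_pos: [483.7, -41.2, 232.6]
force: [0.4, -0.4, 0.4]
eef_pos: [486.0, -192.5, 231.4]
grip_width: 0.522
(array([652., -67.]), np.float64(96.15047818582748), array([363.17197392, 211.10082562]))
[ 486.17742365 -192.56644991  231.73616391] -98.97243655777073
[324.61252339 247.60489905] [324.51731789 102.92254756]
```

View pics/w11.png

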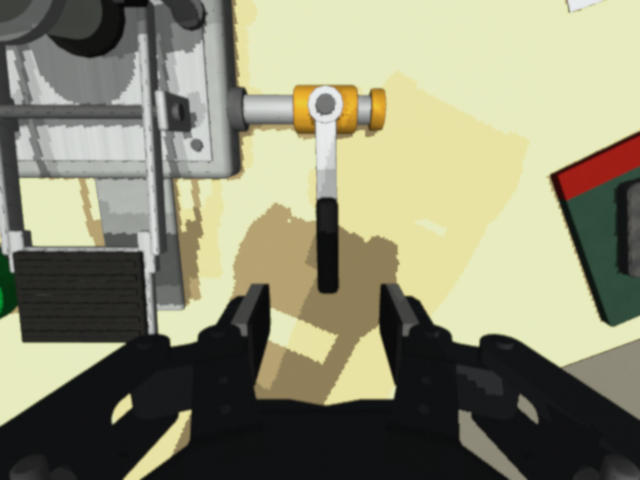

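The black grip runs from (327,198) to (327,292), with the pivot at (325,104). The lever is square to the pipe, so it is shut. I'll grip it and turn 45° anticlockwise.

```bash
python3 -m creep '[[[0,0,-1.5,0,0,0],[0,0,-3,0,0,0],[0,0,-3.95,0,0,0],[0,0,-3.95,0,0,0],[0,0,-3.95,0,0,0]]]' 45 |grep pos && python3 -m creep '[[[0,0,0,0,0,0],[0,0,0,0,0,0],[0,0,0,0,0,0],[0,0,0,0,0,0],[0,0,0,0,0,0],[0,0,0,0,0,0]]]' 0 25 && python3 -m creep '[[[-0.02,-0.22,0,0,0,0.75],[-0.04,-0.45,0,0,0,1.5],[-0.03,-0.68,0,0,0,2.25],[-0.02,-0.9,0,0,0,3],[0.02,-1.12,0,0,0,3.75],[0.06,-1.35,0,0,0,4.5],[0.12,-1.57,0,0,0,5.25],[0.19,-1.78,0,0,0,6],[0.28,-1.99,0,0,0,6.75],[0.38,-2.19,0,0,0,7.5],[0.5,-2.39,0,0,0,8.25],[0.62,-2.58,0,0,0,9],[0.62,-2.58,0,0,0,9],[0.62,-2.58,0,0,0,9],[0.62,-2.58,0,0,0,9]]]'
```

```text
eef_pos: [486.2, -193.1, 133.2]
time_s: 39.53
eef_pos: [486.8, -193.8, 134.9]
ee_rot: [0.001, 0.997, -0.079, 0.001]
force: [-0.5, 1.9, 7.5]
grip_width: 0.16
grip_force: 28.5
time_s: 40.78
eef_pos: [502.8, -257.6, 134.9]
ee_rot: [0.001, 0.951, 0.309, 0.002]
force: [4.6, 6.4, 5.0]
grip_width: 0.163
grip_force: 28.6
```

```bash
python3 -m creep '[[[0,0,0,0,0,0],[0,0,0,0,0,0],[0,0,0,0,0,0],[0,0,0,0,0,0],[0,0,1.5,0,0,0],[0,0,3,0,0,0],[0,0,4,0,0,0],[0,0,5,0,0,0],[0,0,5,0,0,0]]]' 50 | grep -E "pos|force: \["
python3 -m creep '[[[-3,-3,1,0,0,0],[-3,-3,1,0,0,0],[-3,-3,1,0,0,0],[-3,-3,1,0,0,0],[-3,-3,1,0,0,0],[-3,-3,1,0,0,0]]]' | grep pos
python3 - <<'E'
from h import *
t=snap('top','top8');print(rim(t,(652,-67,235)));sc=snap('scene','scene8');print(ctrl.sense()['force'])
a=cv2.imread('pics/scene8.png')[130:370,220:460];b=cv2.imread('pics/top8.png')[170:330,300:480]
a=cv2.resize(a,(400,400),interpolation=cv2.INTER_CUBIC);b=cv2.resize(cv2.convertScaleAbs(b,alpha=1.8),(400,356));o=np.zeros((400,800,3),np.uint8);o[:400,:400]=a;o[:356,400:]=b;cv2.imwrite('pics/m6.png',o)
E
```

```text
eef_pos: [502.5, -259.0, 263.3]
force: [0.7, -0.2, 1.0]
eef_pos: [426.8, -332.7, 282.6]
(array([652., -67.]), np.float64(94.86406458074717), array([363.17197392, 211.10082562]))
[ 0.55586933 -0.07225995  1.01593363]
```

View pics/m6.png

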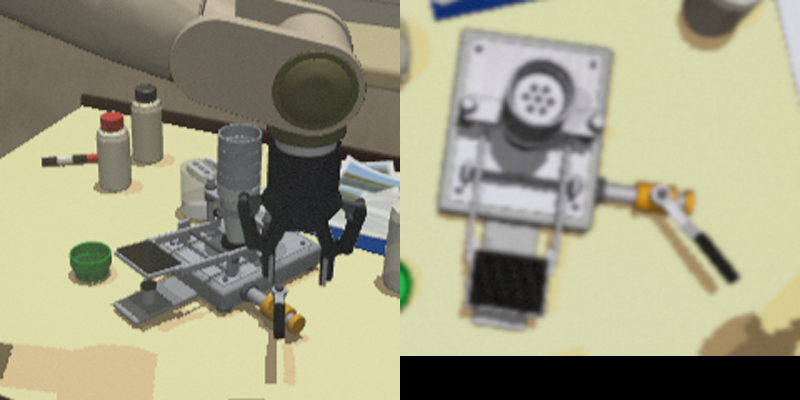

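The nest is four pots high and level at (238,170). In the crop the lever lies about 45° from shut, the treadle is up, and the gripper touches nothing. Handing in.

```bash
python3 -c "
from rig import ctrl
print(ctrl.finish_job())"
```

```text
the job is handed in; nothing more can be done
None
```

I handed the job in with the drain shut first, all four sieves nested deepest first, two full treadle strokes given, and the lever set to about 45° (half open); I got no verdict back.

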